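# Restock the bead-jar pusher rack

### The arm

A 6-joint arm with a two-finger parallel gripper is mounted at the origin on the work surface. World frame = base frame: x ahead of the robot, y to its left, z up, the work surface at z = 0. Lengths are in m, angles in rad, forces in N, time in s.
With the tool pointing down it reaches from about 0.25 to 0.725 m from the base axis. Payload 4 kg.
Tool frame: the origin (TCP) lies between the finger pads; the fingertips stand 11 mm ahead of it and the grasp point (between the pads) lies 8 mm behind it; z points along the fingers, y is the line along which they close (so a half turn about z gives the same grasp; the last joint's range is limited). The gripper opens to 85 mm and grips with 20 to 120 N. Pads are 22 mm wide; open, the fingers measure 114 mm over their backs; the gripper's body (76 mm by 85 mm) begins 54 mm behind the grasp point. The pads swing forward as they close: fully open they stand 13 mm farther back than shut.
Start: joints at [0, 0.241, 0.005, 1.335, 0, 1.571], TCP at [0.5, -0, 0.221] pointing down, gripper open.
Joint ranges: [-2.72, 2.72], [-1.05, 1.87], [-1.09, 1.28], [-1.99, 2.15], [-1.42, 1.44], [-3.14, 3.14]. Speed limits (rad/s): [2.79, 2.79, 3.14, 3.14, 3.14, 3.14].

### API

Orientations are given as a rotation vector (axis times angle).
In Python, from station import ctrl gives the robot as it stands.
- The arm moves only by the tool arm_command, never from a script. Its argument "plan" is a list that holds one entry, the list of rows, each a list of 7 numbers: the turn, a rotation vector about the tool's x, y, z normalised to -1 to 1, where 1 is pi/2 rad, then the shift along the tool's x, y, z normalised to -1 to 1, where 1 is 250 mm, then the opening, from -1 (shut) to 1 (fully open). A call has 1 to 10 rows; each row is the pose to reach, as a shift and turn from the pose commanded when the call began, along the tool's axes at that moment; what a row does not reach only later rows make up. A row lasts 1/10 s, in which the tool goes at most 50 mm and 8.59 degrees, less where a joint would pass 70% of its speed; a pose out of reach is approached as far as the arm can. A call with a number of a shift or a turn outside -1 to 1 is refused whole. A call with a gripper value outside its range is refused whole. The fingers move at their own pace and stop on an object; "newtons" is the grip in N (left out, the last holds). Time passes only in rows, so rows that repeat a pose let the fingers close. It gives the time, the measured TCP pose, the force, the opening and the grip force at its end, in the units of the state.
- ctrl.sense(): the state, without advancing time (a new reading comes with each control period).
- ctrl.snapshot(name): name is "scene" or "side" or "wrist"; returns the picture (400x640x3 uint8, red, green, blue); there is no depth.
- ctrl.camera_model(name): a dict with "K" (3x3 intrinsics, pixels), "R" (3x3) and "t" (3): a world point X has camera coordinates R X + t; the wrist camera has in their place "T_tool_cam" (4x4, takes a point from camera to tool coordinates, whose origin is the TCP and whose axes are the flange's). Camera axes: x right, y down, z forward; pixel columns grow to the right and rows downward; lengths in m; the calibration is good to about 2 mm. The wrist camera is an equidistant fisheye: a pixel r from the principal point sees the ray r / f radians off the axis. A picture is of the moment at which its call begins: read the wrist's pose just before it. camera_model takes no time and is no camera call.
- ctrl.close_job(): hands the job in; it is judged then, once.
The state is a dict: "time": time; "joint_positions": joint angles; "joint_vel": joint speeds; "effort": joint torques, N m; "ee_pos": TCP position; "tool_rot": TCP orientation; "ft_force": force on the tool from outside, world axes, zero at the start; "moment": the same for the moment, N m; "width": opening from 0.0 (shut) to 1.0 (fully open); "grasp_force": force on a finger pad.
Only numpy, scipy, OpenCV 4.12 (cv2) and the standard library are available. Lean on these libraries where they do the work, as an engineer would, in place of code of your own. Each camera call takes 0.05 s, during which the arm holds its last target. There are 200 camera calls.

### The job

Restock the wire pusher rack, which has one small bead jar left in its lane: load the two small bead jars from the table through the flared mouth, so that all three stand upright in single file between the rails, the last one pushed in against the spring until it is past the two spring rollers and stays held behind them. Don't tip the jars over or ram the pusher into its back stop, and leave the tall jar, the brush cup and the pliers where they are.

Things in the scene. Friction and masses are not known exactly. Their poses are not given: they have to be found in the camera images.
- rack: fixed chrome-wire rack with one lane for small jars, which slide on the table itself. Origin on the table midway between the spring rollers; x runs into the lane, y left across it, z up. Lane 62 mm wide between wire rails (up to 63 mm high) from x = -15 to 220 mm. A wire deck covers that length, underside 113 mm up (8 mm over a jar), with a fence 88 mm wide and 155 mm high.
- mouth (a point): floor point midway between the ends of the flared rails, 70 mm before the rollers (rack x = -70 mm): the rails stand 118 mm apart here, 63 mm high, and narrow to 62 mm at rack x = -15 mm. Open above, so a jar can be set down 15 mm or more further out. Axes as the rack's.
- strip (a point): middle of the lower edge of the white label strip across the deck's front, 92 mm wide, 112 to 157 mm high, 18 mm before the rollers. A hand pointing straight down meets it before a jar is home; fingers slanted about 40 degrees or more reach in below it. Push low, 25 to 50 mm up: pushed near its top a jar tips and jams under the deck.
- roller_gap (a point): point midway between two white upright rollers (8 mm radius, 29 to 51 mm high), one each side, sprung sideways (3 to 6 N each); gap 46 mm. The push needed rises to 8 to 18 N as a jar's widest part nears them and drops once past. A held jar rests with its centre 20 mm past them; let go earlier it is pushed back out. Black housings reach 64 mm to each side.
- pusher: black upright plate 54 mm wide, 2 to 70 mm high, sliding along the lane, sprung towards the mouth (2.4 to 3.2 N). Origin at the foot of its front face, which meets the first jar; axes as the rack's. Its x in the rack's frame: 50 mm at rest, with one jar or none in the lane, about 107 and 165 mm with two and three jars held, 177 mm at its hard back stop, only 12 mm behind a full row.
- jar_a: a small bead jar: clear straight round jar of wooden beads with an aluminium lid, 58 mm diameter (lid 56 mm, the topmost 20 mm), 105 mm high, about 160 g. Origin at the centre of its underside, z up. Loose on the table at the start, to be loaded; the two are interchangeable.
- jar_b: a small bead jar: clear straight round jar of wooden beads with an aluminium lid, 58 mm diameter (lid 56 mm, the topmost 20 mm), 105 mm high, about 160 g. Origin at the centre of its underside, z up. Loose on the table at the start, to be loaded; the two are interchangeable.
- jar_c: a small bead jar: clear straight round jar of wooden beads with an aluminium lid, 58 mm diameter (lid 56 mm, the topmost 20 mm), 105 mm high, about 160 g. Origin at the centre of its underside, z up. Like the other two, but already in the lane at the start, behind the rollers.
- tall_jar: a larger jar of the same make, 74 mm diameter, 150 mm high, 320 g, too big for the lane; stands loose among the places of the small jars, to be left alone. Origin at the centre of its underside.
- brush_cup: white cup of 80 mm diameter, 95 mm high, with brushes that reach 190 mm high; loose, to be left alone. Origin at the centre of its underside.
- pliers: pliers with red grips lying on the table, about 170 mm long and 65 mm wide; loose, to be left alone. Origin on the table under the pivot; x along the jaws.

How it is judged:
By the outcome, as a careful person would: the job done as asked, in the order asked, and still so for the second after the job is handed in, with the robot touching nothing.
It also fails if it takes over 69 s, if anything falls off the work surface, if the arm or the gripper's body presses on something with over 40 N, if the wrist force passes 120 N, or if a joint passes its speed limit or range.

## Working session

There is one attempt and no reset: what is moved stays moved. The work goes in short steps, Python scripts to look and compute and a tool call to move; the robot and the scene stay as the last step left them, time stands still between calls to the robot, and variables do not carry over. Pictures are saved under pics/ and viewed, at most 10 in all, crops included, and the job is handed in when it is done.

Besides the shell and the picture viewer there is one more tool, called after "Call:" by a JSON object that holds its "api" and its "payload", one argument or row to a line. arm_command: Moves the arm, as the interface text tells. Its arguments: {"type":"object","properties":{"plan":{"type":"array","items":{"type":"array","items":{"type":"array","items":{"type":"number","minimum":-1,"maximum":1}}}},"newtons":{"type":"number"}},"required":["plan"]}

```bash
ls; mkdir -p pics; python3 - <<'E'
from station import ctrl
import cv2,numpy as np
for n in("scene","side"):
    cv2.imwrite(f"pics/{n}0.png",cv2.cvtColor(ctrl.snapshot(n),cv2.COLOR_RGB2BGR))
    m=ctrl.camera_model(n);print(n,{k:np.round(v,4).tolist() for k,v in m.items()})
s=ctrl.sense();print(s)
cv2.imwrite("pics/wrist0.png",cv2.cvtColor(ctrl.snapshot("wrist"),cv2.COLOR_RGB2BGR))
print(ctrl.camera_model("wrist"))
E
```

```text
pics
scene {'K': [[365.3168, 0.0, 314.6873], [0.0, 365.3168, 197.6359], [0.0, 0.0, 1.0]], 'R': [[0.1062, 0.9943, 0.0116], [0.7251, -0.0695, -0.6851], [-0.6804, 0.0812, -0.7283]], 't': [-0.1178, -0.3676, 1.5339]}
side {'K': [[470.9221, 0.0, 321.4301], [0.0, 470.9221, 200.5175], [0.0, 0.0, 1.0]], 'R': [[-0.9992, -0.04, 0.0011], [-0.0253, 0.6116, -0.7907], [0.031, -0.7901, -0.6121]], 't': [0.5715, 0.0766, 1.3094]}
{'time': 0.1, 'joint_positions': array([-1.33652416e-05,  2.41356387e-01,  3.88599237e-03,  1.33519956e+00,
       -2.92180809e-06,  1.57077717e+00]), 'joint_vel': array([ 0.00079448, -0.00205905,  0.00222038, -0.00078503,  0.00052887,
       -0.00019071]), 'effort': array([-3.57412864e-04, -3.73140085e+01,  2.53010201e+01,  1.07858295e-02,
        2.43542411e-05, -2.54672034e-05]), 'ee_pos': array([ 4.99428179e-01, -7.59184167e-06,  2.20202951e-01]), 'tool_rot': array([-2.22049918e+00, -2.22051204e+00,  2.08341169e-03]), 'ft_force': array([-0.42983863,  0.21187458, -0.26706178]), 'moment': array([-0.03253108,  0.03071515,  0.03560422]), 'grasp_force': 0.0, 'width': 0.9984385163486666}
{'K': array([[309.70691629,   0.        , 321.93105076],
       [  0.        , 309.70691629, 205.93305511],
       [  0.        ,   0.        ,   1.        ]]), 'T_tool_cam': array([[-4.03660582e-04, -9.49463281e-01, -3.13877867e-01,
         8.01654147e-02],
       [ 9.99999823e-01, -5.20299023e-04,  2.87832678e-04,
         7.26721590e-04],
       [-4.36596906e-04, -3.13877695e-01,  9.49463323e-01,
        -1.52652085e-01],
       [ 0.00000000e+00,  0.00000000e+00,  0.00000000e+00,
         1.00000000e+00]])}
```

View pics/scene0.png

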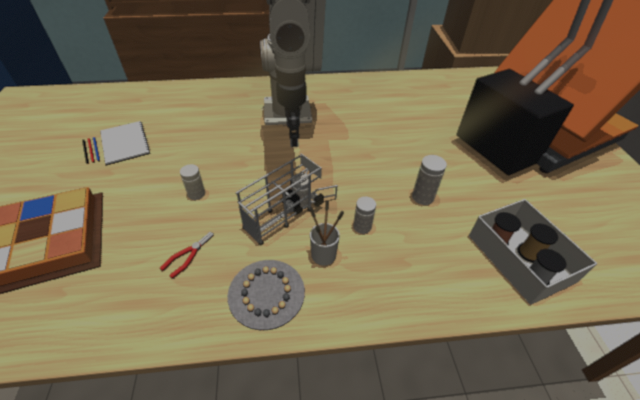

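View pics/side0.png

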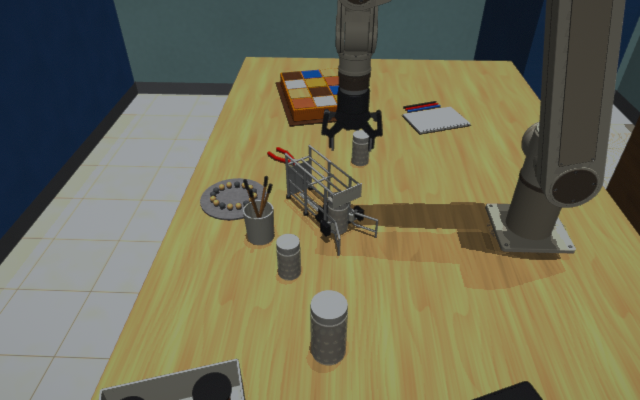

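The scene picture shows small jars near (193,183) and (365,215), the tall jar at (428,180), the cup at (323,245), the pliers at (187,255), and the rack near (285,200) with its mouth toward +y. The side picture agrees, with jars at (360,148) and (288,257) and the mouth near (355,235).

```bash
python3 - <<'E'
import cv2
for n,(x0,x1,y0,y1,f) in dict(scene=(170,400,140,270,3.4),side=(235,395,120,285,3.6)).items():
    i=cv2.imread(f"pics/{n}0.png")[y0:y1,x0:x1]
    i=cv2.resize(i,None,fx=f,fy=f,interpolation=cv2.INTER_CUBIC)
    for v in range((x0//20+1)*20,x1,20):cv2.putText(i,str(v),(int((v-x0)*f),8),0,.35,(0,0,255));cv2.line(i,(int((v-x0)*f),10),(int((v-x0)*f),18),(0,0,255))
    for v in range((y0//20+1)*20,y1,20):cv2.putText(i,str(v),(0,int((v-y0)*f)),0,.35,(0,0,255));cv2.line(i,(25,int((v-y0)*f)),(33,int((v-y0)*f)),(0,0,255))
    cv2.imwrite(f"pics/{n}0c.png",i)
E
```

```text
(no output)
```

View pics/scene0c.png

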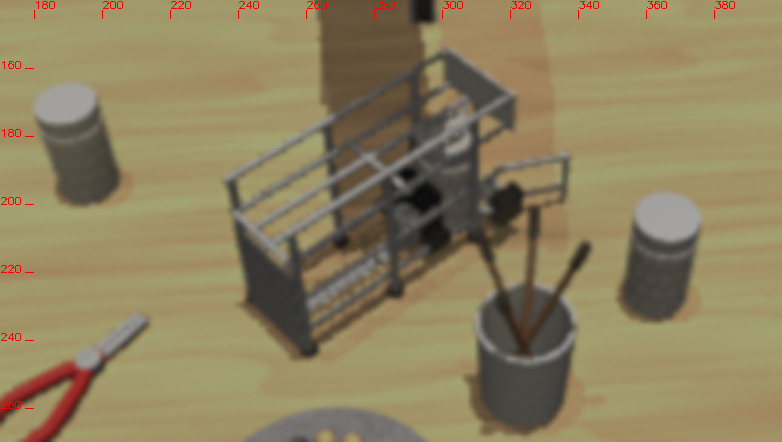

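View pics/side0c.png

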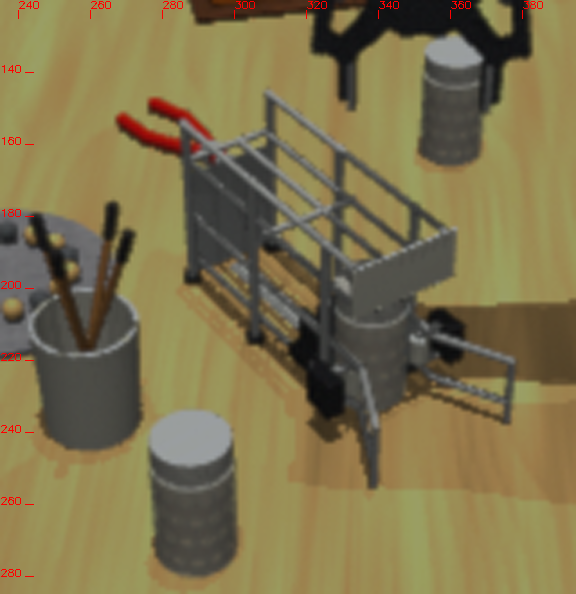

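```bash
cat > h.py <<'E'
import numpy as np,cv2
from station import ctrl
from scipy.optimize import least_squares
M={n:ctrl.camera_model(n) for n in("scene","side")}
def proj(n,X):
    m=M[n];c=np.atleast_2d(X)@m["R"].T+m["t"];p=c@m["K"].T;return p[:,:2]/p[:,2:]
def tri(a,b):
    return least_squares(lambda X:np.r_[(proj("scene",X)[0]-a),(proj("side",X)[0]-b)],[.5,0,.1])
def rackw(p,X):
    c,s=np.cos(p[2]),np.sin(p[2]);X=np.atleast_2d(X);return np.c_[p[0]+c*X[:,0]-s*X[:,1],p[1]+s*X[:,0]+c*X[:,1],X[:,2]]
E
python3 - <<'E'
from h import *
for n,a,b in [("jarL",(189.4,169.7),(360.8,135)),("jarR",(366.2,203.5),(288.1,241.9)),("strip+",(321.5,168.5),(333,195.6)),("strip-",(300.9,154.7),(361.4,183.9)),
 ("mouth?+",(337,186.2),(339.7,238)),("mouth?-",(337,186.2),(377.5,220)),("cup",(326,231),(258,210))]:
    r=tri(a,b);print(n,r.x.round(4),r.fun.round(1))
sc=[((-.018,-.046,.157),(300.9,154.7)),((-.018,.046,.157),(321.5,168.5)),((-.018,.046,.112),(321.2,178.2))]
sd=[((-.018,-.046,.157),(361.4,183.9)),((-.018,-.046,.112),(361.4,195.6)),((-.018,.046,.157),(333,195.6)),((-.018,.046,.112),(333.3,207.2)),
((-.07,-.059,.063),(377.5,220)),((-.07,.059,.063),(339.7,238)),((-.07,.059,0),(338.9,255.3)),((-.07,-.059,0),(376.1,237.2))]
def f(p):
    e=[proj("scene",rackw(p,X))[0]-u for X,u in sc]+[proj("side",rackw(p,X))[0]-u for X,u in sd];return np.ravel(e)
r=least_squares(f,[.45,0,-1],loss="soft_l1");print(r.x,np.degrees(r.x[2]));print(f(r.x).reshape(-1,2).round(1))
for y in(-.059,.059):print(proj("scene",rackw(r.x,(-.07,y,.063))),rackw(r.x,(-.07,y,0)))
E
```

```text
jarL [ 0.4577 -0.3178  0.1036] [ 0.2  0.3  0.2 -0.3]
jarR [0.6438 0.1948 0.1024] [-0.3 -0.4 -0.3  0.3]
strip+ [0.5411 0.0778 0.1539] [-0.3 -0.5 -0.4  0.4]
strip- [0.4695 0.0231 0.1516] [-0.5 -0.9 -0.5  0.7]
mouth?+ [0.5223 0.1304 0.0596] [-0.6 -0.9 -0.6  0.7]
mouth?- [0.451  0.1074 0.0646] [-10.8 -16.9 -10.3  11.9]
cup [0.7317 0.0707 0.0989] [ 0.5  0.6  0.6 -0.5]
[ 0.51432383  0.03690342 -0.93214694] -53.40808572458944
[[-0.3 -2.9]
 [-0.  -1.5]
 [-0.1  0. ]
 [ 0.7 -0.8]
 [-0.2  1.4]
 [-0.1 -0.3]
 [-0.7  2.2]
 [-1.2  0.1]
 [ 0.4 -0.9]
 [ 0.5 -0.2]
 [-1.4  0.7]]
[[310.33159529 165.30854607]] [[0.42522483 0.05793595 0.        ]]
[[335.64045035 184.01441874]] [[0.51996722 0.12827712 0.        ]]
```

The crops give jar lids at scene (189,170) and (366,204) and side (361,135) and (288,242). The strip corners are at scene (301,155) and (321,168), and the mouth's left end is at scene (337,186) and side (340,238). The wrist view comes next to refine the rack.

```bash
python3 - <<'E'
from h import *
r=tri((432,162.5),(329,303));print("tall",r.x,r.fun)
p=(.5143,.0369,-.932)
c,s=np.cos(p[2]),np.sin(p[2])
for q in [r.x,(.644,.195),(.7317,.0707),(.4577,-.3178)]:
    d=np.array(q[:2])-p[:2];print((c*d[0]+s*d[1]).round(3),(-s*d[0]+c*d[1]).round(3))
i=cv2.imread("pics/wrist0.png");i=cv2.resize(i,(800,500),interpolation=cv2.INTER_CUBIC);cv2.imwrite("pics/wrist0c.png",i)
E
```

```text
tall [0.54096815 0.41170285 0.14740912] [ 0.01023833  0.01323938  0.00803591 -0.00723062]
-0.285 0.245
-0.05 0.198
0.102 0.195
0.251 -0.257
```

View pics/wrist0c.png

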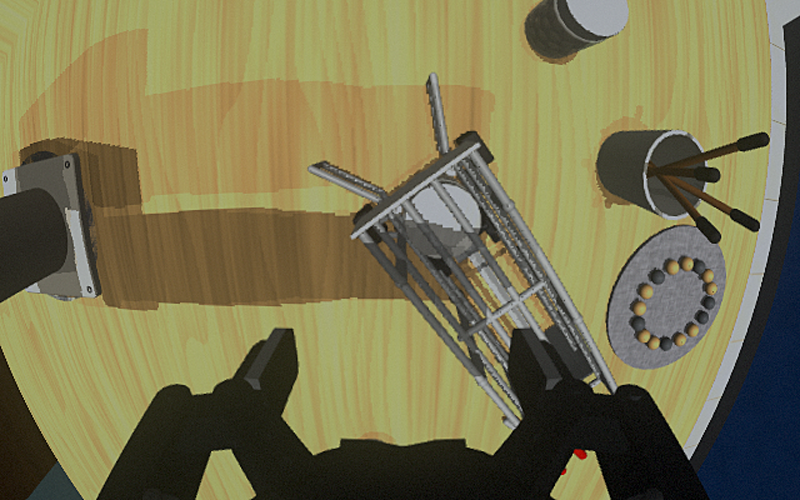

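The wrist picture shows the rack clearly: strip top ends at (354,236) and (481,141), and rail-end tops near (312,166) and (433,75). These are in the 800-wide view, and I'll use them in a joint fit.

```bash
cat >> h.py <<'E'
from scipy.spatial.transform import Rotation as Ro
W=ctrl.camera_model("wrist")
def wproj(X,pos,rv):
    T=W["T_tool_cam"];t=(np.atleast_2d(X)-pos)@Ro.from_rotvec(rv).as_matrix();c=(t-T[:3,3])@T[:3,:3]
    rho=np.hypot(c[:,0],c[:,1]);th=np.arctan2(rho,c[:,2]);return W["K"][:2,2]+(W["K"][0,0]*th/rho)[:,None]*c[:,:2]
def go(pos,R,s=None):
    "normalised turn, shift from present pose to target"
    s=s or ctrl.sense();R0=Ro.from_rotvec(s["tool_rot"])
    return np.round((R0.inv()*R).as_rotvec()/(np.pi/2),3),np.round(R0.inv().apply(np.array(pos)-s["ee_pos"])/.25,3)
def down(yaw):
    "pointing down, tool y (closing line) at world angle yaw"
    y=np.array([np.cos(yaw),np.sin(yaw),0]);z=np.array([0,0,-1.]);return Ro.from_matrix(np.c_[np.cross(y,z),y,z])
E
python3 - <<'E'
from h import *
pos=[.499428,0,.220203];rv=[-2.2205,-2.22051,.002083]
wr=[((-.018,-.046,.157),(283.2,188.8)),((-.018,.046,.157),(384.8,112.8)),((-.07,-.059,.063),(250,133)),((-.07,.059,.063),(346.4,60.2))]
sc=[((-.018,-.046,.157),(300.9,154.7)),((-.018,.046,.157),(321.5,168.5)),((-.018,.046,.112),(321.2,178.2)),((-.07,.059,.063),(337,186.2)),((-.07,.059,0),(336.2,198.8))]
sd=[((-.018,-.046,.157),(361.4,183.9)),((-.018,-.046,.112),(361.4,195.6)),((-.018,.046,.157),(333,195.6)),((-.018,.046,.112),(333.3,207.2)),
((-.07,-.059,.063),(377.5,220)),((-.07,.059,.063),(339.7,238)),((-.07,.059,0),(338.9,255.3)),((-.07,-.059,0),(376.1,237.2))]
def f(p,k=(1,1,1)):
    e=[k[0]*(proj("scene",rackw(p,X))[0]-u) for X,u in sc]+[k[1]*(proj("side",rackw(p,X))[0]-u) for X,u in sd]+[k[2]*(wproj(rackw(p,X),pos,rv)[0]-u) for X,u in wr];return np.ravel(e)
for k in[(1,1,1),(0,0,1),(1,1,0)]:
    r=least_squares(f,[.5,0,-1],loss="soft_l1",args=(k,));print(k,r.x.round(4),np.degrees(r.x[2]).round(1))
    print(f(r.x).reshape(-1,2).round(1).tolist())
print("jarR in wrist",wproj([(.644,.195,.105),(.644,.195,0)],pos,rv)/.8)
s=ctrl.sense();print(s["ee_pos"])
for y in (60,90,120,37):print(y,go((.644,.195,.20),down(np.radians(y))))
E
```

```text
(1, 1, 1) [ 0.5178  0.0356 -0.9235] -52.9
[[-0.8, -2.1], [-0.3, -0.8], [-0.3, 0.8], [-1.6, -1.6], [-1.9, -0.4], [-0.7, -1.2], [-1.6, 1.0], [-1.3, -0.6], [-1.9, 1.9], [-2.5, -0.5], [-0.7, -1.3], [-0.5, -0.6], [-2.7, 0.1], [-2.4, -0.4], [-0.3, -0.9], [1.3, -0.4], [-1.3, 0.6]]
(0, 0, 1) [ 0.5186  0.0353 -0.9223] -52.8
[[-0.9, -1.9], [-0.3, -0.6], [-0.4, 1.0], [-1.7, -1.4], [-1.9, -0.2], [-1.0, -1.3], [-1.9, 0.9], [-1.6, -0.7], [-2.2, 1.8], [-2.7, -0.6], [-1.0, -1.4], [-0.7, -0.7], [-3.0, 0.0], [-1.4, 0.0], [0.7, -0.5], [2.0, -0.0], [-0.6, 0.9]]
(1, 1, 0) [ 0.5146  0.0376 -0.9377] -53.7
[[-0.0, -2.9], [0.2, -1.4], [0.1, 0.1], [-1.1, -2.0], [-1.4, -0.9], [0.6, -0.6], [-0.3, 1.7], [-0.3, -0.2], [-0.9, 2.3], [-1.3, 0.4], [0.0, -0.7], [0.2, -0.0], [-1.6, 1.0], [-7.2, -3.9], [-3.9, -3.4], [-1.6, -3.4], [-3.3, -1.3]]
jarR in wrist [[595.56346184  -1.76685771]
 [548.20300847  28.63461738]]
[ 4.99514399e-01 -2.66587369e-05  2.20313813e-01]
60 (array([-0.001, -0.001, -0.667]), array([0.78 , 0.578, 0.08 ]))
90 (array([-0.001, -0.001, -1.   ]), array([0.78 , 0.578, 0.08 ]))
120 (array([-1.000e-03, -1.000e-03, -1.333e+00]), array([0.78 , 0.578, 0.08 ]))
37 (array([-0.001, -0.   , -0.411]), array([0.78 , 0.578, 0.08 ]))
```

Call:
{"api": "arm_command", "payload": {
  "plan": [
    [[0,0,-0.411,0.78,0.578,0.06,1],[0,0,-0.411,0.78,0.578,0.06,1],[0,0,-0.411,0.78,0.578,0.06,1],[0,0,-0.411,0.78,0.578,0.06,1],[0,0,-0.411,0.78,0.578,0.06,1],[0,0,-0.411,0.78,0.578,0.06,1],[0,0,-0.411,0.78,0.578,0.06,1],[0,0,-0.411,0.78,0.578,0.06,1]]
  ],
  "newtons": 30
}}

```text
time: 0.95
ee_pos: [0.6439, 0.1941, 0.2059]
tool_rot: [-1.403, -2.81, 0.001]
ft_force: [-0.6, 0.5, 0.3]
width: 1.0
grasp_force: 0.0
```

```bash
python3 - <<'E'
from h import *
s=ctrl.sense();print(s["time"],s["ee_pos"],s["joint_positions"].round(2))
i=ctrl.snapshot("wrist");cv2.imwrite("pics/w1.png",i[:,:,::-1])
print(go((.644,.195,.060),down(np.radians(37)),s))
c=wproj((.644,.195,.105),s["ee_pos"],s["tool_rot"])[0];print(c)
hsv=cv2.cvtColor(i,cv2.COLOR_RGB2HSV);m=((hsv[...,1]<40)&(hsv[...,2]>120)).astype(np.uint8)
n,l,st,ce=cv2.connectedComponentsWithStats(m)
for k in range(1,n):
    if st[k,4]>200:print(st[k],ce[k])
E
```

```text
0.95 [0.64392024 0.19410757 0.20593236] [ 0.29  0.61  0.53  1.49 -0.    1.22]
(array([-0.001, -0.   , -0.001]), array([0.003, 0.003, 0.584]))
[322.33984301 200.68181116]
[ 550    0   90  100 1041] [600.99903939  36.15946206]
[  0  51  14  49 321] [ 4.27725857 68.67601246]
[ 495  114  145  209 6646] [579.21170629 227.46298525]
[304 173  49  24 350] [328.14571429 180.11428571]
[  71  251   85   91 1101] [119.66030881 280.44868302]
[147 252  14  31 232] [153.23275862 266.86206897]
[  0 305  29  49 623] [ 11.29213483 328.39004815]
[ 53 353  22  23 251] [ 63.43426295 364.29482072]
[159 361  30  39 210] [175.10952381 382.92380952]
[440 360  37  36 446] [459.53587444 373.01793722]
```

```bash
python3 - <<'E'
import cv2
i=cv2.imread("pics/w1.png")[100:300,200:440];cv2.imwrite("pics/w1c.png",cv2.resize(i,None,fx=3,fy=3))
E
```

```text
(no output)
```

View pics/w1c.png

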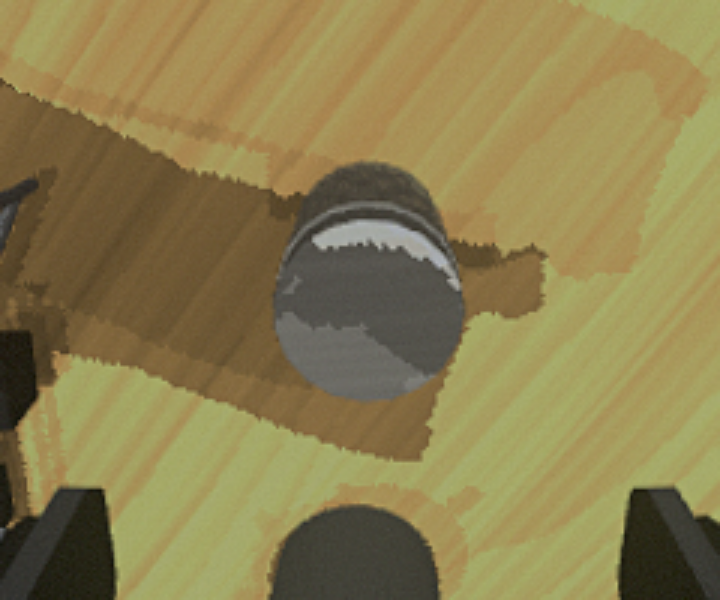

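The lid centre is at about (323,202) in the full picture, and the prediction was (322,201), so I can descend and grip.

Call:
{"api": "arm_command", "payload": {
  "plan": [
    [[0,0,0,0.003,0.003,0.4,1],[0,0,0,0.003,0.003,0.5,1],[0,0,0,0.003,0.003,0.584,1],[0,0,0,0.003,0.003,0.584,1],[0,0,0,0.003,0.003,0.584,1],[0,0,0,0.003,0.003,0.584,-1],[0,0,0,0.003,0.003,0.584,-1],[0,0,0,0.003,0.003,0.584,-1],[0,0,0,0.003,0.003,0.584,-1],[0,0,0,0.003,0.003,0.584,-1]]
  ],
  "newtons": 30
}}

```text
time: 2.0
ee_pos: [0.6469, 0.1964, 0.0644]
tool_rot: [1.4, 2.807, 0.006]
ft_force: [-1.3, -1.3, 5.0]
width: 0.659
grasp_force: 30.6
```

```bash
python3 - <<'E'
from h import *
p=(.5178,.0356,-.9235);print(ctrl.sense()["width"])
R=down(p[2]+np.pi/2)
for x,z in((-.095,.10),(-.095,.061)):
    w=rackw(p,(x,0,z))[0];print(w,go(w,R))
E
```

```text
0.6588029951677572
[0.46051197 0.11138313 0.1       ] (array([ 0.004,  0.002, -0.001]), array([ 0.176, -0.799, -0.148]))
[0.46051197 0.11138313 0.061     ] (array([ 0.004,  0.002, -0.001]), array([ 0.177, -0.8  ,  0.008]))
```

Call:
{"api": "arm_command", "payload": {
  "plan": [
    [[0,0,0,0,0,-0.2,-1],[0,0,0,0,0,-0.36,-1],[0,0,0,0.04,-0.16,-0.36,-1],[0,0,0,0.08,-0.32,-0.36,-1],[0,0,0,0.12,-0.48,-0.36,-1],[0,0,0,0.16,-0.64,-0.36,-1],[0,0,0,0.177,-0.74,-0.36,-1],[0,0,0,0.177,-0.79,-0.36,-1],[0,0,0,0.177,-0.79,-0.36,-1],[0,0,0,0.177,-0.79,-0.36,-1]]
  ]
}}

```text
time: 3.0
ee_pos: [0.4622, 0.113, 0.1512]
tool_rot: [1.401, 2.809, 0.004]
ft_force: [0.5, -0.6, -1.6]
width: 0.658
grasp_force: 33.1
```

```bash
cat >> h.py <<'E'
P=(.5178,.0356,-.9235)
def inrack(q):
    d=np.array(q)-[P[0],P[1],0];c,s=np.cos(P[2]),np.sin(P[2]);return np.array([c*d[0]+s*d[1],-s*d[0]+c*d[1],d[2]]).round(4)
E
python3 - <<'E'
from h import *
s=ctrl.sense();print(s["width"],s["ft_force"],inrack(s["ee_pos"]))
i=ctrl.snapshot("wrist");cv2.imwrite("pics/w2.png",cv2.resize(i[:,:,::-1],(800,500)))
print(go(rackw(P,(-.095,0,.061))[0],down(P[2]+np.pi/2),s))
E
```

```text
0.6575444158306298 [ 0.45063693 -0.59940926 -1.55555218] [-0.0953  0.0023  0.1512]
(array([ 0.002,  0.001, -0.001]), array([-0.001, -0.011,  0.361]))
```

View pics/w2.png

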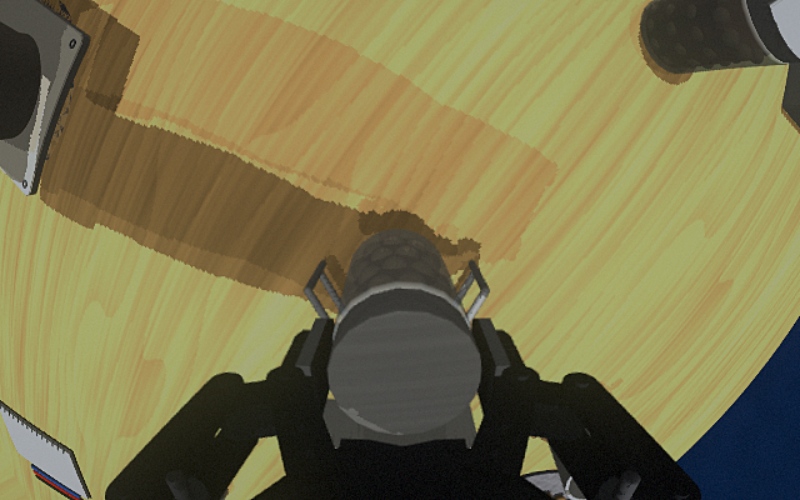

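The picture shows the held jar centred between the rail ends at (318,280) and (478,280). I'll lower it now.

Call:
{"api": "arm_command", "payload": {
  "plan": [
    [[0,0,0,0,-0.01,0.15,-1],[0,0,0,0,-0.01,0.28,-1],[0,0,0,0,-0.01,0.33,-1],[0,0,0,0,-0.01,0.347,-1],[0,0,0,0,-0.01,0.347,-1],[0,0,0,0,-0.01,0.347,0.5],[0,0,0,0,-0.01,0.347,0.7],[0,0,0,0,-0.01,0.347,0.7],[0,0,0,0,-0.01,0.347,0.7],[0,0,0,0,-0.01,0.347,0.7]]
  ]
}}

```text
time: 4.05
ee_pos: [0.4585, 0.1112, 0.0632]
tool_rot: [1.402, 2.811, 0.0]
ft_force: [0.7, -0.8, 0.1]
width: 0.846
grasp_force: 0.0
```

```bash
cat >> h.py <<'E'
def slant(a):
    "tool z tipped a rad from down towards rack x, tool y along rack y"
    return Ro.from_euler("z",P[2])*Ro.from_matrix(np.c_[[-np.cos(a),0,-np.sin(a)],[0,1,0],[np.sin(a),0,-np.cos(a)]])
E
python3 - <<'E'
from h import *
s=ctrl.sense();print(s["ft_force"],inrack(s["ee_pos"]),s["width"])
a=np.radians(50)
print(slant(0).as_rotvec(),s["tool_rot"])
for x,z in((-.2,.17),(-.2,.05)):print(go(rackw(P,(x,0,z))[0],slant(a),s))
E
```

```text
[ 0.65954867 -0.82236657  0.05399818] [-0.0961 -0.0017  0.0632] 0.8456209531501533
[1.39962828 2.8125869  0.        ] [1.40175375e+00 2.81141093e+00 2.37776675e-04]
(array([-0.   , -0.556, -0.001]), array([ 0.416,  0.006, -0.427]))
(array([-0.   , -0.556, -0.001]), array([0.416, 0.006, 0.053]))
```

Call:
{"api": "arm_command", "payload": {
  "plan": [
    [[0,0,0,0,0,-0.2,0.7],[0,0,0,0,0,-0.4,0.7],[0,0,0,0,0,-0.5,0.7],[0,-0.08,0,0.1,0.006,-0.5,0],[0,-0.17,0,0.2,0.006,-0.5,-0.8],[0,-0.26,0,0.3,0.006,-0.5,-0.8],[0,-0.35,0,0.4,0.006,-0.45,-0.8],[0,-0.43,0,0.4,0.006,-0.43,-0.8],[0,-0.5,0,0.4,0.006,-0.43,-0.8],[0,-0.5,0,0.4,0.006,-0.3,-0.8]]
  ]
}}

```text
time: 5.05
ee_pos: [0.3992, 0.1952, 0.1384]
tool_rot: [1.066, 2.15, -0.44]
ft_force: [0.7, 0.6, -1.3]
width: 0.101
grasp_force: 0.0
```

```bash
python3 - <<'E'
from h import *
s=ctrl.sense();print(s["ft_force"],inrack(s["ee_pos"]),s["width"],s["joint_positions"].round(2))
i=ctrl.snapshot("wrist");j=ctrl.snapshot("side");k=ctrl.snapshot("scene")
o=np.hstack([cv2.resize(i,(400,250)),cv2.resize(j[100:300,200:520],(400,250))]);o=np.vstack([o,cv2.resize(k[100:270,160:432],(800,500))[:340]])
cv2.imwrite("pics/m3.png",o[:,:,::-1])
for x in(-.19,-.145):print(go(rackw(P,(x,0,.038))[0],slant(np.pi/4),s))
E
```

```text
[ 0.72239383  0.60076241 -1.26140375] [-0.1988  0.0017  0.1384] 0.10136203605080821 [ 0.95  0.37 -0.32  1.17 -0.74  1.99]
(array([0.003, 0.001, 0.001]), array([ 0.26 , -0.008,  0.309]))
(array([0.003, 0.001, 0.001]), array([ 0.132, -0.008,  0.436]))
```

View pics/m3.png

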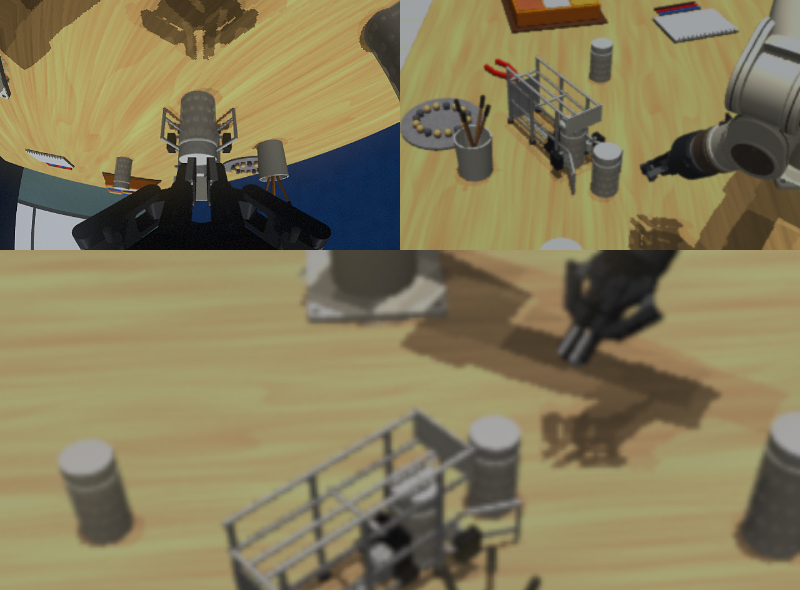

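The montage shows the first jar upright in the mouth, centred ahead of the shut fingers, with everything else untouched.

Call:
{"api": "arm_command", "payload": {
  "plan": [
    [[0,0,0,0.13,-0.008,0.15,-0.8],[0,0,0,0.23,-0.008,0.28,-0.8],[0,0,0,0.26,-0.008,0.31,-0.8],[0,0,0,0.26,-0.008,0.31,-0.8],[0,0,0,0.19,-0.008,0.38,-0.8],[0,0,0,0.135,-0.008,0.435,-0.8],[0,0,0,0.1,-0.008,0.47,-0.8],[0,0,0,0.08,-0.008,0.49,-0.8],[0,0,0,0.06,-0.008,0.51,-0.8],[0,0,0,0.06,-0.008,0.51,-0.8]]
  ]
}}

```text
time: 6.2
ee_pos: [0.4464, 0.1272, 0.0387]
tool_rot: [1.074, 2.148, -0.442]
ft_force: [0.6, -0.2, -0.2]
width: 0.1
grasp_force: 0.0
```

```bash
cat >> h.py <<'E'
def rep(tz=.038,*xs):
    s=ctrl.sense();f=Ro.from_euler("z",-P[2]).apply(s["ft_force"])
    print(round(s["time"],2),"rack pose",inrack(s["ee_pos"]),"F rack",f.round(1),s["joint_positions"].round(2))
    for x in xs:print(x,*go(rackw(P,(x,0,tz))[0],slant(np.pi/4),s))
E
python3 -c "
from h import *
rep(.038,-.1,-.07,-.05,-.024)"
```

```text
6.2 rack pose [-0.1161 -0.0017  0.0387] F rack [ 0.5  0.3 -0.2] [ 0.77  0.47 -0.51  0.72 -0.78  1.75]
-0.1 [-0.    -0.    -0.002] [-0.044  0.007  0.048]
-0.07 [-0.    -0.    -0.002] [-0.129  0.007  0.132]
-0.05 [-0.    -0.    -0.002] [-0.185  0.008  0.189]
-0.024 [-0.    -0.    -0.002] [-0.259  0.008  0.263]
```

Call:
{"api": "arm_command", "payload": {
  "plan": [
    [[0,0,0,-0.03,0.007,0.033,-0.8],[0,0,0,-0.06,0.007,0.063,-0.8],[0,0,0,-0.09,0.007,0.093,-0.8],[0,0,0,-0.11,0.007,0.113,-0.8],[0,0,0,-0.129,0.007,0.132,-0.8],[0,0,0,-0.145,0.007,0.148,-0.8],[0,0,0,-0.16,0.007,0.163,-0.8],[0,0,0,-0.16,0.007,0.163,-0.8]]
  ]
}}

```text
time: 7.0
ee_pos: [0.4817, 0.0825, 0.0371]
tool_rot: [1.073, 2.149, -0.443]
ft_force: [0.2, 1.2, 0.9]
width: 0.097
grasp_force: 0.6
```

```bash
python3 -c "
from h import *
rep(.038,-.05,-.04,-.024)
i=ctrl.snapshot('wrist');j=ctrl.snapshot('side')
o=np.vstack([i[100:330,160:480],cv2.resize(j[130:270,270:430],(320,280))])
cv2.imwrite('pics/m4.png',cv2.resize(o,None,fx=1.15,fy=1.15)[:,:,::-1])"
```

```text
7.0 rack pose [-0.0592 -0.0005  0.0371] F rack [-0.8  0.8  0.9] [ 0.64  0.45 -0.55  0.57 -0.79  1.56]
-0.05 [-0.001 -0.    -0.001] [-0.029  0.002  0.023]
-0.04 [-0.001 -0.    -0.001] [-0.057  0.002  0.052]
-0.024 [-0.001 -0.    -0.001] [-0.102  0.002  0.097]
```

View pics/m4.png

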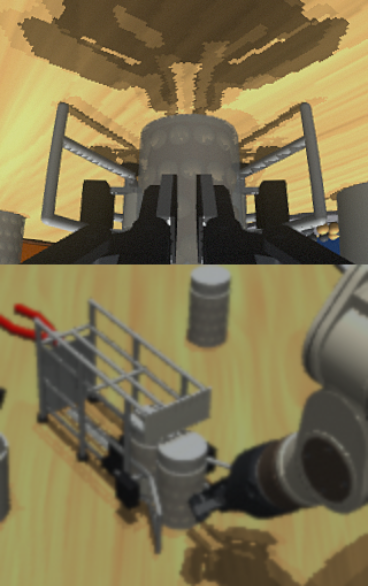

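The first jar is upright and centred between the rails, just short of the rollers, with the fingertips low behind it. I'll push it on slowly.

Call:
{"api": "arm_command", "payload": {
  "plan": [
    [[0,0,0,-0.015,0.002,0.012,-0.8],[0,0,0,-0.03,0.002,0.026,-0.8],[0,0,0,-0.045,0.002,0.041,-0.8],[0,0,0,-0.057,0.002,0.053,-0.8],[0,0,0,-0.057,0.002,0.053,-0.8]]
  ]
}}

```text
time: 7.6
ee_pos: [0.4927, 0.0671, 0.037]
tool_rot: [1.072, 2.152, -0.444]
ft_force: [-3.8, 3.9, -0.1]
width: 0.103
grasp_force: 2.8
```

```bash
python3 -c "
from h import *
rep(.038,-.03,-.024,-.02)"
```

```text
7.6 rack pose [-0.0403 -0.001   0.037 ] F rack [-5.4 -0.7 -0.1] [ 0.6   0.44 -0.56  0.52 -0.78  1.5 ]
-0.03 [-0.001 -0.001 -0.   ] [-0.032  0.004  0.026]
-0.024 [-0.001 -0.001 -0.   ] [-0.049  0.004  0.043]
-0.02 [-0.001 -0.001 -0.   ] [-0.06   0.004  0.054]
```

Call:
{"api": "arm_command", "payload": {
  "plan": [
    [[0,0,0,-0.01,0.002,0.008,-0.8],[0,0,0,-0.02,0.003,0.016,-0.8],[0,0,0,-0.032,0.004,0.026,-0.8],[0,0,0,-0.032,0.004,0.026,-0.8]]
  ]
}}

```text
time: 8.0
ee_pos: [0.4992, 0.0591, 0.0377]
tool_rot: [1.072, 2.152, -0.446]
ft_force: [-3.2, 3.0, -2.4]
width: 0.099
grasp_force: 1.8
```

```bash
python3 -c "
from h import *
rep(.038,-.024,-.02,-.015)"
```

```text
8.0 rack pose [-0.0299 -0.0007  0.0377] F rack [-4.3 -0.7 -2.4] [ 0.57  0.44 -0.56  0.5  -0.78  1.47]
-0.024 [-0.002 -0.001  0.   ] [-0.018  0.003  0.016]
-0.02 [-0.002 -0.001  0.   ] [-0.029  0.003  0.027]
-0.015 [-0.002 -0.001  0.   ] [-0.043  0.003  0.041]
```

Call:
{"api": "arm_command", "payload": {
  "plan": [
    [[0,0,0,-0.01,0.002,0.008,-0.8],[0,0,0,-0.02,0.003,0.018,-0.8],[0,0,0,-0.032,0.003,0.03,-0.8],[0,0,0,-0.032,0.003,0.03,-0.8]]
  ]
}}

```text
time: 8.4
ee_pos: [0.5081, 0.0505, 0.0396]
tool_rot: [1.072, 2.147, -0.445]
ft_force: [0.1, 0.1, -0.2]
width: 0.096
grasp_force: 0.0
```

```bash
python3 -c "
from h import *
rep(.038,-.02,-.015)
cv2.imwrite('pics/w5.png',ctrl.snapshot('wrist')[:,:,::-1]);cv2.imwrite('pics/s5.png',ctrl.snapshot('side')[:,:,::-1])"
```

```text
8.4 rack pose [-0.0177  0.0013  0.0396] F rack [-0.   0.1 -0.2] [ 0.55  0.44 -0.56  0.47 -0.78  1.43]
-0.02 [-0.001  0.001 -0.001] [ 0.011 -0.005 -0.002]
-0.015 [-0.001  0.001 -0.001] [-0.003 -0.005  0.012]
```

Call:
{"api": "arm_command", "payload": {
  "plan": [
    [[0,0,0,0,0,0,-0.8],[0,0,0,0,0,0,-0.8],[0,0,0,0,0,0,-0.8]]
  ]
}}

```text
time: 8.8
ee_pos: [0.5077, 0.0515, 0.0393]
tool_rot: [1.072, 2.149, -0.444]
ft_force: [0.1, 1.4, 0.2]
width: 0.097
grasp_force: 0.0
```

```bash
python3 -c "
from h import *
rep(.038,-.024)
cv2.imwrite('pics/w6.png',ctrl.snapshot('wrist')[:,:,::-1])"
```

```text
8.8 rack pose [-0.0187  0.0015  0.0393] F rack [-1.1  0.9  0.2] [ 0.55  0.44 -0.56  0.47 -0.78  1.43]
-0.024 [-0.001  0.    -0.001] [ 0.019 -0.006 -0.011]
```

The force is near zero and nothing presses on the pads, so the first jar is held behind the rollers. I'll retreat.

Call:
{"api": "arm_command", "payload": {
  "plan": [
    [[0,0,0,0.1,0,-0.1,-0.8],[0,0,0,0.2,0,-0.2,-0.8],[0,0,0,0.28,0,-0.28,-0.8],[0,0,0,0.2,0,-0.4,-0.8],[0,0,0,0.06,0,-0.54,-0.8],[0,0.09,0,-0.08,0,-0.68,0],[0,0.18,0,-0.15,0,-0.75,1],[0,0.27,0,-0.25,0,-0.8,1],[0,0.36,0,-0.25,0,-0.8,1],[0,0.45,0,-0.25,0,-0.8,1]]
  ]
}}

```text
time: 9.85
ee_pos: [0.4503, 0.1296, 0.2277]
tool_rot: [1.37, 2.748, -0.042]
ft_force: [0.0, -0.1, -0.6]
width: 0.93
grasp_force: 0.0
```

```bash
python3 -c "
from h import *
rep()
cv2.imwrite('pics/s7.png',ctrl.snapshot('side')[:,:,::-1]);cv2.imwrite('pics/c7.png',ctrl.snapshot('scene')[:,:,::-1])
for z in(.27,.2):print(go((.4577,-.3178,z),down(P[2]+np.pi/2)))
a,b=cv2.imread('pics/side0.png'),cv2.imread('pics/s7.png')
print([np.abs(a[y:y+h,x:x+w].astype(int)-b[y:y+h,x:x+w]).mean().round(1) for x,y,w,h in((335,200,20,30),(300,190,15,20),(348,225,20,20))])
# pusher/jar tops seen through deck: save montage
c=cv2.imread('pics/c7.png');o=np.hstack([cv2.resize(b[130:270,270:430],(400,350)),cv2.resize(c[145:250,230:350],(400,350))]);cv2.imwrite('pics/m7.png',o)"
```

```text
9.85 rack pose [-0.1157  0.0028  0.2277] F rack [ 0.1 -0.  -0.6] [ 0.33  0.15 -0.09  1.3  -0.07  1.25]
(array([ 0.002,  0.05 , -0.005]), array([-1.451, -1.038, -0.064]))
(array([ 0.002,  0.05 , -0.005]), array([-1.429, -1.039,  0.215]))
[np.float64(9.1), np.float64(23.8), np.float64(16.5)]
```

Call:
{"api": "arm_command", "payload": {
  "plan": [
    [[0,0.05,0,-0.15,-0.1,-0.1,1],[0,0.05,0,-1,-0.72,-0.12,1],[0,0.05,0,-1,-0.72,-0.12,1],[0,0.05,0,-1,-0.72,-0.12,1],[0,0.05,0,-1,-0.72,-0.12,1],[0,0.05,0,-1,-0.72,-0.12,1],[0,0.05,0,-1,-0.72,-0.12,1],[0,0.05,0,-1,-0.72,-0.12,1]]
  ]
}}

```text
time: 10.75
ee_pos: [0.4535, -0.1776, 0.2734]
tool_rot: [-1.405, -2.808, 0.002]
ft_force: [-0.2, 1.3, 0.3]
width: 1.003
grasp_force: 0.0
```

```bash
python3 -c "
from h import *
for z in(.2,.1):print(go((.4577,-.3178,z),down(P[2]+np.pi/2)))
c0,c7=cv2.imread('pics/scene0.png'),cv2.imread('pics/c7.png');ctl=ctrl.snapshot('scene')[:,:,::-1]
for x in (-.05,-.03,-.01):
  for z in(.03,.1):
    u=proj('scene',rackw(P,(x,0,z)))[0].round().astype(int);print(x,z,u,c0[u[1],u[0]],ctl[u[1],u[0]])
cv2.imwrite('pics/c8.png',ctl)"
```

```text
(array([-0.001, -0.   , -0.003]), array([-0.459, -0.322,  0.294]))
(array([-0.001, -0.   , -0.003]), array([-0.459, -0.321,  0.694]))
-0.05 0.03 [318 185] [ 90 129 159] [103 147 162]
-0.05 0.1 [318 169] [103 107 108] [116 120 121]
-0.03 0.03 [313 188] [ 95 135 162] [102 146 154]
-0.03 0.1 [313 172] [108 112 114] [122 126 128]
-0.01 0.03 [308 191] [55 60 61] [57 60 63]
-0.01 0.1 [308 175] [113 117 120] [128 130 133]
```

The mouth shows bare table again, so jar one is in. On to the second jar.

Call:
{"api": "arm_command", "payload": {
  "plan": [
    [[0,0,0,-0.459,-0.322,0.25,1],[0,0,0,-0.459,-0.322,0.25,1],[0,0,0,-0.459,-0.322,0.25,1],[0,0,0,-0.459,-0.322,0.25,1],[0,0,0,-0.459,-0.322,0.25,1],[0,0,0,-0.459,-0.322,0.25,1]]
  ]
}}

```text
time: 11.4
ee_pos: [0.4592, -0.3144, 0.2121]
tool_rot: [-1.398, -2.813, -0.001]
ft_force: [0.3, -0.7, -0.7]
width: 1.002
grasp_force: 0.0
```

```bash
python3 -c "
from h import *
s=ctrl.sense();i=ctrl.snapshot('wrist');cv2.imwrite('pics/w9.png',i[:,:,::-1])
c=wproj((.4577,-.3178,.105),s['ee_pos'],s['tool_rot'])[0];print('pred',c,s['ee_pos'])
# lid circle near the prediction
g=cv2.medianBlur(cv2.cvtColor(i,cv2.COLOR_RGB2GRAY),5)
x0,y0=(c-60).astype(int)
h=cv2.HoughCircles(g[y0:y0+120,x0:x0+120],cv2.HOUGH_GRADIENT,1,20,param1=80,param2=12,minRadius=24,maxRadius=38)
print(h[0][:4]+[x0,y0,0] if h is not None else None)
hs=cv2.cvtColor(i,cv2.COLOR_RGB2HSV)[y0:y0+120,x0:x0+120]
m=(hs[...,1]<60).astype(np.uint8);n,l,st,ce=cv2.connectedComponentsWithStats(m);k=st[1:,4].argmax()+1;print(st[k]+[x0,y0,0,0,0],ce[k]+[x0,y0])
print(go((.4577,-.3178,.06),down(P[2]+np.pi/2),s))"
```

```text
pred [317.83100539 201.34865326] [ 0.45917604 -0.31439838  0.21207714]
[[316.5        201.5         30.39999962]]
[ 285  156   62   78 3523] [315.75134828 197.20068124]
(array([ 0.   , -0.   ,  0.001]), array([-0.008, -0.013,  0.608]))
```

The lid circle is at (316.5,201.5) and the prediction was (318,201), so I'll descend and grip.

Call:
{"api": "arm_command", "payload": {
  "plan": [
    [[0,0,0,-0.008,-0.015,0.2,1],[0,0,0,-0.008,-0.015,0.38,1],[0,0,0,-0.008,-0.015,0.54,1],[0,0,0,-0.008,-0.015,0.605,1],[0,0,0,-0.008,-0.015,0.605,-1],[0,0,0,-0.008,-0.015,0.605,-1],[0,0,0,-0.008,-0.015,0.605,-1],[0,0,0,-0.008,-0.015,0.605,-1],[0,0,0,-0.008,-0.015,0.605,-1],[0,0,0,-0.008,-0.015,0.605,-1]]
  ],
  "newtons": 30
}}

```text
time: 12.45
ee_pos: [0.4583, -0.321, 0.0624]
tool_rot: [1.4, 2.808, 0.0]
ft_force: [-0.2, 1.4, 7.4]
width: 0.66
grasp_force: 32.5
```

```bash
python3 -c "
from h import *
rep()
for p in (rackw(P,(-.095,0,.27))[0],(.36,-.1,.27)):print(p,go(p,down(P[2]+np.pi/2)))"
```

```text
12.45 rack pose [ 0.2486 -0.2625  0.0624] F rack [-1.2  0.7  7.4] [-0.61  0.47 -0.1   1.    0.    0.31]
[0.46051197 0.11138313 0.27      ] (array([ 0.001,  0.002, -0.001]), array([ 1.373,  1.05 , -0.833]))
(0.36, -0.1, 0.27) (array([ 0.001,  0.002, -0.001]), array([ 0.94 ,  0.22 , -0.833]))
```

Call:
{"api": "arm_command", "payload": {
  "plan": [
    [[0,0,0,0,0,-0.15,-1],[0,0,0,0,0,-0.33,-1],[0,0,0,0,0,-0.5,-1],[0,0,0,0.1,0.02,-0.66,-1],[0,0,0,0.25,0.05,-0.8,-1],[0,0,0,0.42,0.09,-0.83,-1],[0,0,0,0.6,0.14,-0.83,-1],[0,0,0,0.77,0.18,-0.83,-1],[0,0,0,0.9,0.21,-0.83,-1],[0,0,0,0.94,0.22,-0.83,-1]]
  ]
}}

```text
time: 13.45
ee_pos: [0.3572, -0.0973, 0.2681]
tool_rot: [-1.398, -2.812, -0.0]
ft_force: [0.3, -0.5, -1.0]
width: 0.658
grasp_force: 33.7
```

```bash
python3 -c "
from h import *
rep()
for z in (.2,.15):print(go(rackw(P,(-.095,0,z))[0],down(P[2]+np.pi/2)))
print(ctrl.sense()['width'])"
```

```text
13.45 rack pose [ 0.0092 -0.2083  0.2681] F rack [ 0.6 -0.1 -1. ] [-0.27 -0.04 -0.19  1.42  0.    0.66]
(array([-0.   , -0.001,  0.001]), array([0.416, 0.834, 0.272]))
(array([-0.   , -0.001,  0.001]), array([0.416, 0.834, 0.472]))
0.6577991078250989
```

Call:
{"api": "arm_command", "payload": {
  "plan": [
    [[0,0,0,0.1,0.12,0,-1],[0,0,0,0.2,0.28,0,-1],[0,0,0,0.3,0.45,0.05,-1],[0,0,0,0.4,0.62,0.15,-1],[0,0,0,0.416,0.76,0.25,-1],[0,0,0,0.416,0.82,0.37,-1],[0,0,0,0.416,0.834,0.44,-1],[0,0,0,0.416,0.834,0.472,-1],[0,0,0,0.416,0.834,0.472,-1]]
  ]
}}

```text
time: 14.35
ee_pos: [0.4623, 0.1083, 0.1486]
tool_rot: [-1.402, -2.809, 0.004]
ft_force: [0.4, -0.1, -1.9]
width: 0.657
grasp_force: 33.8
```

```bash
python3 -c "
from h import *
rep()
print(go(rackw(P,(-.095,0,.0625))[0],down(P[2]+np.pi/2)))"
```

```text
14.35 rack pose [-0.0914 -0.0004  0.1486] F rack [ 0.3  0.3 -1.9] [ 0.23  0.24 -0.19  1.14 -0.    1.16]
(array([-0.002, -0.001, -0.001]), array([0.014, 0.003, 0.345]))
```

Lower, release, and rise as before.

Call:
{"api": "arm_command", "payload": {
  "plan": [
    [[0,0,0,0.012,0.002,0.15,-1],[0,0,0,0.012,0.002,0.27,-1],[0,0,0,0.012,0.002,0.325,-1],[0,0,0,0.012,0.002,0.345,-1],[0,0,0,0.012,0.002,0.345,-1],[0,0,0,0.012,0.002,0.345,0.5],[0,0,0,0.012,0.002,0.345,0.7],[0,0,0,0.012,0.002,0.345,0.7],[0,0,0,0.012,0.002,0.345,0.7],[0,0,0,0.012,0.002,0.345,0.7]]
  ]
}}

```text
time: 15.35
ee_pos: [0.4622, 0.1117, 0.0641]
tool_rot: [1.402, 2.811, 0.001]
ft_force: [-0.2, 0.3, -0.1]
width: 0.852
grasp_force: 0.0
```

Call:
{"api": "arm_command", "payload": {
  "plan": [
    [[0,0,0,0,0,-0.2,0.7],[0,0,0,0,0,-0.4,0.7],[0,0,0,0,0,-0.5,0.7],[0,-0.08,0,0.1,0.003,-0.5,0],[0,-0.17,0,0.2,0.003,-0.5,-0.8],[0,-0.26,0,0.3,0.003,-0.5,-0.8],[0,-0.35,0,0.4,0.003,-0.45,-0.8],[0,-0.43,0,0.4,0.003,-0.43,-0.8],[0,-0.5,0,0.4,0.003,-0.43,-0.8],[0,-0.5,0,0.4,0.003,-0.3,-0.8]]
  ]
}}

```text
time: 16.35
ee_pos: [0.4022, 0.1954, 0.1389]
tool_rot: [1.066, 2.15, -0.44]
ft_force: [0.1, -0.1, -0.3]
width: 0.095
grasp_force: 0.0
```

```bash
python3 -c "
from h import *
rep(.038,-.19,-.11)
a=ctrl.snapshot('scene');b=ctrl.snapshot('side')
cv2.imwrite('pics/c10.png',a[:,:,::-1]);cv2.imwrite('pics/s10.png',b[:,:,::-1])
m=cv2.imread('pics/w2.png')
# lid blob check in side view near prediction for jar upright at (-.095,0)
u=proj('side',rackw(P,(-.095,0,.105)))[0];print(u)
x,y=u.astype(int)
hs=cv2.cvtColor(b,cv2.COLOR_RGB2HSV)[y-20:y+60,x-25:x+26]
k=(hs[...,2]>130)&(hs[...,1]<40);ys,xs=np.nonzero(k);print(xs.min()+x-25,xs.max()+x-25,ys.min()+y-20,ys.max()+y-20,len(xs),np.median(xs)+x-25,np.median(ys)+y-20)"
```

```text
16.35 rack pose [-0.1972  0.0041  0.1389] F rack [ 0.2  0.  -0.3] [ 0.95  0.37 -0.32  1.17 -0.74  1.98]
-0.19 [0.003 0.001 0.001] [ 0.266 -0.017  0.305]
-0.11 [0.003 0.001 0.001] [ 0.04  -0.019  0.532]
[364.45255218 220.63791045]
339 377 204 237 254 364.0 220.0
```

The second jar's lid shows at (364,220), right where an upright jar in the mouth should be. Now the final push.

Call:
{"api": "arm_command", "payload": {
  "plan": [
    [[0,0,0,0.13,-0.017,0.15,-0.8],[0,0,0,0.23,-0.017,0.28,-0.8],[0,0,0,0.264,-0.017,0.306,-0.8],[0,0,0,0.264,-0.017,0.306,-0.8],[0,0,0,0.19,-0.017,0.38,-0.8],[0,0,0,0.135,-0.018,0.435,-0.8],[0,0,0,0.1,-0.018,0.47,-0.8],[0,0,0,0.08,-0.018,0.49,-0.8],[0,0,0,0.06,-0.018,0.51,-0.8],[0,0,0,0.06,-0.018,0.51,-0.8]]
  ]
}}

```text
time: 17.45
ee_pos: [0.4474, 0.1259, 0.0391]
tool_rot: [1.074, 2.148, -0.442]
ft_force: [-0.3, -0.0, -0.2]
width: 0.099
grasp_force: 0.0
```

```bash
python3 -c "
from h import *
rep(.038,-.07,-.055)"
```

```text
17.45 rack pose [-0.1145 -0.0017  0.0391] F rack [-0.2 -0.3 -0.2] [ 0.77  0.47 -0.51  0.72 -0.78  1.74]
-0.07 [-0.    -0.    -0.002] [-0.122  0.007  0.129]
-0.055 [-0.    -0.    -0.002] [-0.165  0.007  0.171]
```

Call:
{"api": "arm_command", "payload": {
  "plan": [
    [[0,0,0,-0.03,0.007,0.035,-0.8],[0,0,0,-0.06,0.007,0.066,-0.8],[0,0,0,-0.09,0.007,0.096,-0.8],[0,0,0,-0.11,0.007,0.116,-0.8],[0,0,0,-0.125,0.007,0.131,-0.8],[0,0,0,-0.14,0.007,0.146,-0.8],[0,0,0,-0.155,0.007,0.16,-0.8],[0,0,0,-0.165,0.007,0.17,-0.8],[0,0,0,-0.165,0.007,0.17,-0.8]]
  ]
}}

```text
time: 18.35
ee_pos: [0.4838, 0.0799, 0.0371]
tool_rot: [1.072, 2.15, -0.443]
ft_force: [-1.1, 2.7, 1.0]
width: 0.1
grasp_force: 1.5
```

```bash
python3 -c "
from h import *
rep(.038,-.04,-.034,-.03)"
```

```text
18.35 rack pose [-0.0559 -0.0004  0.0371] F rack [-2.9  0.7  1. ] [ 0.63  0.45 -0.55  0.56 -0.78  1.55]
-0.04 [-0.    -0.001 -0.001] [-0.048  0.002  0.042]
-0.034 [-0.    -0.001 -0.001] [-0.065  0.002  0.059]
-0.03 [-0.    -0.001 -0.001] [-0.076  0.002  0.07 ]
```

Call:
{"api": "arm_command", "payload": {
  "plan": [
    [[0,0,0,-0.01,0.001,0.007,-0.8],[0,0,0,-0.02,0.001,0.015,-0.8],[0,0,0,-0.03,0.002,0.025,-0.8],[0,0,0,-0.04,0.002,0.034,-0.8],[0,0,0,-0.047,0.002,0.041,-0.8],[0,0,0,-0.053,0.002,0.047,-0.8],[0,0,0,-0.059,0.002,0.053,-0.8],[0,0,0,-0.065,0.002,0.059,-0.8]]
  ]
}}

```text
time: 19.15
ee_pos: [0.496, 0.0632, 0.0371]
tool_rot: [1.071, 2.154, -0.444]
ft_force: [-6.9, 7.2, 2.0]
width: 0.101
grasp_force: 4.6
```

```bash
python3 -c "
from h import *
rep(.038,-.03,-.025,-.018)"
```

```text
19.15 rack pose [-0.0352 -0.0007  0.0371] F rack [-9.9 -1.2  2. ] [ 0.58  0.44 -0.56  0.51 -0.78  1.48]
-0.03 [-0.001 -0.002  0.001] [-0.017  0.003  0.012]
-0.025 [-0.001 -0.002  0.001] [-0.032  0.003  0.026]
-0.018 [-0.001 -0.002  0.001] [-0.051  0.003  0.046]
```

Call:
{"api": "arm_command", "payload": {
  "plan": [
    [[0,0,0,-0.005,0.001,0.002,-0.8],[0,0,0,-0.009,0.001,0.005,-0.8],[0,0,0,-0.013,0.002,0.009,-0.8],[0,0,0,-0.017,0.003,0.012,-0.8],[0,0,0,-0.021,0.003,0.016,-0.8],[0,0,0,-0.025,0.003,0.02,-0.8],[0,0,0,-0.029,0.003,0.024,-0.8],[0,0,0,-0.033,0.003,0.028,-0.8],[0,0,0,-0.037,0.003,0.032,-0.8]]
  ]
}}

```text
time: 20.05
ee_pos: [0.5038, 0.0529, 0.0377]
tool_rot: [1.071, 2.153, -0.446]
ft_force: [-2.2, 1.4, -2.7]
width: 0.1
grasp_force: 1.9
```

```bash
python3 -c "
from h import *
rep(.038,-.02,-.017)"
```

```text
20.05 rack pose [-0.0222 -0.0007  0.0377] F rack [-2.4 -0.9 -2.7] [ 0.55  0.44 -0.56  0.48 -0.78  1.44]
-0.02 [-0.002 -0.002  0.001] [-0.007  0.003  0.006]
-0.017 [-0.002 -0.002  0.001] [-0.016  0.003  0.014]
```

Call:
{"api": "arm_command", "payload": {
  "plan": [
    [[0,0,0,-0.004,0.001,0.003,-0.8],[0,0,0,-0.008,0.002,0.007,-0.8],[0,0,0,-0.012,0.003,0.011,-0.8],[0,0,0,-0.016,0.003,0.015,-0.8],[0,0,0,-0.016,0.003,0.015,-0.8],[0,0,0,-0.016,0.003,0.015,-0.8]]
  ]
}}

```text
time: 20.65
ee_pos: [0.5097, 0.0489, 0.0398]
tool_rot: [1.072, 2.147, -0.443]
ft_force: [-1.0, 0.5, 0.4]
width: 0.098
grasp_force: 0.0
```

```bash
python3 -c "
from h import *
rep(.038,-.015,-.013)
print(ctrl.sense()['grasp_force'])"
```

```text
20.65 rack pose [-0.0155  0.0016  0.0398] F rack [-1.  -0.5  0.4] [ 0.54  0.44 -0.56  0.47 -0.78  1.43]
-0.015 [-0.     0.001 -0.002] [ 0.004 -0.006  0.006]
-0.013 [-0.     0.001 -0.002] [-0.002 -0.006  0.012]
0.0
```

The load has dropped to zero, as it did for the first jar. I'll retreat and check.

Call:
{"api": "arm_command", "payload": {
  "plan": [
    [[0,0,0,0.08,0,-0.08,-0.8],[0,0,0,0.2,0,-0.2,-0.8],[0,0,0,0.3,0,-0.3,-0.8],[0,0,0,0.4,0,-0.4,-0.8],[0,0,0,0.36,0,-0.55,-0.8],[0,0,0,0.22,0,-0.7,-0.8],[0,0,0,0.1,0,-0.8,-0.8],[0,0,0,0.1,0,-0.8,-0.8]]
  ]
}}

```text
time: 21.45
ee_pos: [0.416, 0.1789, 0.1682]
tool_rot: [1.075, 2.145, -0.43]
ft_force: [0.2, 0.9, -0.1]
width: 0.099
grasp_force: 0.0
```

```bash
python3 -c "
from h import *
rep()
i=ctrl.snapshot('wrist');j=ctrl.snapshot('side');k=ctrl.snapshot('scene')
o=np.hstack([cv2.resize(i,(400,250)),cv2.resize(j[120:270,240:480],(400,250))]);o=np.vstack([o,cv2.resize(k[140:255,220:420],(600,345),interpolation=cv2.INTER_CUBIC)[:,:600].copy() if 0 else cv2.copyMakeBorder(cv2.resize(k[140:255,220:420],(600,345),interpolation=cv2.INTER_CUBIC),0,0,0,200,0)])
cv2.imwrite('pics/end.png',o[:,:,::-1])"
```

```text
21.45 rack pose [-0.1757  0.0052  0.1682] F rack [-0.6  0.7 -0.1] [ 0.9   0.31 -0.31  1.19 -0.76  1.92]
```

View pics/end.png

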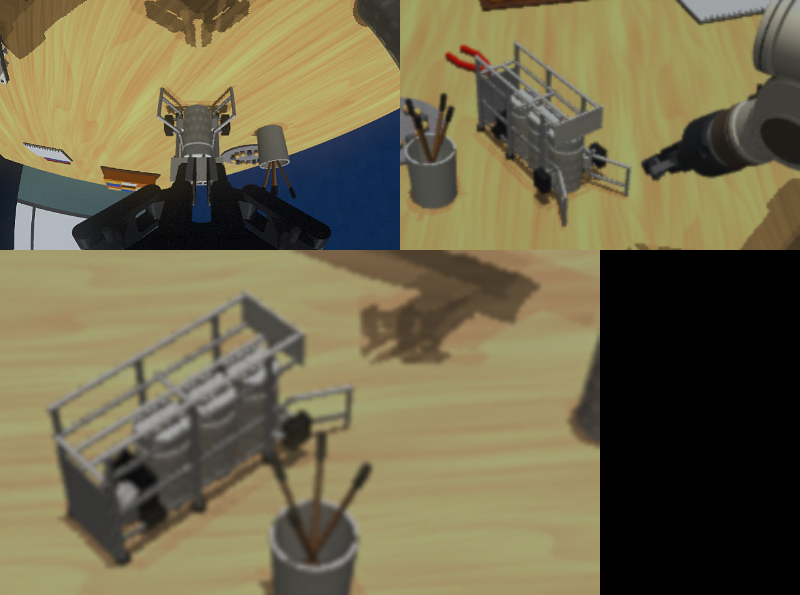

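The picture shows three jars upright in single file in the lane, the front one behind the rollers, the mouth empty, and the cup and pliers undisturbed. Handing in.

```bash
python3 -c "
from station import ctrl
print(ctrl.close_job())"
```

```text
the job is handed in; nothing more can be done
None
```

Both small jars are loaded, so all three stand upright in single file with the last one held behind the rollers; the tall jar, brush cup and pliers were not touched, and I handed the job in at about 21.5 s of the 69 s allowed.

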